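# Find which deck's platter binds and set the faders

## Robot

A 6-joint arm with a two-finger parallel gripper is mounted at the origin on the work surface. World frame = base frame: x ahead of the robot, y to its left, z up, the work surface at z = 0. Lengths are in m, angles in rad, forces in N, time in s.
With the tool pointing down it reaches from about 0.375 to 0.975 m from the base axis. Payload 3.8 kg.
Tool frame: the origin (TCP) lies midway between the tips of the shut fingers; the grasp point (between the pads) lies 19 mm behind it (bot.pinch_z is the distance from the TCP to the grasp point, in m); z points along the fingers, y is the direction in which the jaws open and shut (so a half turn about z gives the same grasp; the last joint's range is limited). The gripper opens to 85 mm and grips with 20 to 120 N. Pads are 22 mm wide; open, the fingers measure 114 mm over their backs; the gripper's body (76 mm by 85 mm) begins 54 mm behind the grasp point. The pads swing forward as they close: fully open they stand 13 mm farther back than shut.
Start: joints at [-0.037, 0.264, 1.604, -0, 1.274, -0.037], TCP at [0.675, -0, 0.231] pointing down, gripper open.
Joint ranges: [-2.63, 2.63], [-0.94, 2.18], [0.31, 2.57], [-1.31, 4.45], [0, 2.66], [-2.55, 2.55]. Speed limits (rad/s): [2.57, 2.57, 3.14, 3.14, 3.14, 3.14].

## Interface

Orientations are given as a unit quaternion [x, y, z, w].
In Python, from bench import bot gives the robot as it stands.
- The arm moves only by the tool drive_tool, never from a script. Its arguments are lists of equal length, an entry for each row: "claw": the finger opening in m, from 0 to 0.0854; "linear": the shift along the world's x, y, z in m, a list of three; "angular": the turn, a rotation vector about the world's x, y, z in degrees, a list of three. In form: {"claw": [claw, ...], "linear": [[x, y, z], ...], "angular": [[wx, wy, wz], ...]}. A call has 1 to 10 rows; each row is the pose to reach, as a shift and turn from the pose measured when the call began; what a row does not reach only later rows make up. A row lasts 1/8 s, in which the tool goes at most 62.5 mm and 10.7 degrees, less where a joint would pass 70% of its speed; a pose out of reach is approached as far as the arm can. A call with a gripper value outside its range is refused whole. The fingers move at their own pace and stop on an object; "force" is the grip in N (left out, the last holds). Time passes only in rows, so rows that repeat a pose let the fingers close. It gives the time, the measured TCP pose, the force and the opening at its end, in the units of the state.
- bot.observe(): the state, without advancing time (a new reading comes with each control period).
- bot.capture(name): name is "scene" or "side" or "wrist"; returns a dict with "img" (420x560x3 uint8, blue, green, red), "fx", "fy", "cx", "cy" (pixels), "extrinsics" (4x4, takes a point from camera to world coordinates); the wrist camera has in their place "mount" (4x4, takes a point from camera to tool coordinates, whose origin is the TCP and whose axes are the flange's). Camera axes: x right, y up, looking along -z (the intrinsics and any distortion apply to the point x, -y, -z); pixel columns grow to the right and rows downward; lengths in m; the calibration is good to about 2 mm. A picture is of the moment at which its call begins: read the wrist's pose just before it. There is no depth.
- bot.job_done(): hands the job in, once; it reports no verdict.
The state is a dict: "t": time; "joints": joint angles; "qd": joint speeds; "joint_efforts": joint torques, N m; "tool_pos": TCP position; "orientation": TCP orientation; "force": force on the tool from outside, world axes, zero at the start; "wrist_torque": the same for the moment, N m; "opening": opening from 0.0 (shut) to 1.0 (fully open).
Only numpy, scipy, OpenCV 4.12 (cv2) and the standard library are available. Lean on these libraries where they do the work, as an engineer would, in place of code of your own. Each camera call takes 0.05 s, during which the arm holds its last target. There are 200 camera calls.

## Task

Before tonight's set, check the bearings of both decks: turn each platter by its finger knob at least a quarter turn in one direction (do not turn it back) and feel whether it runs free or binds. Then slide that deck's fader fully home: to the far end, away from the robot, if its platter runs free, or to the near end, towards the robot, if it binds. Work gently so that neither deck is pushed about on the counter, and leave the other things where they are.

Things in the scene. Friction and masses are not known exactly. Their poses are not given: they have to be found in the camera images.
- deck_a: Loose 2.2 kg black player deck on rubber feet, 220 mm deep (x), 200 wide (y), top face 45 mm up; slides if pushed over about 10 N. Origin: centre of its underside; +x away from the robot (turned up to 0.3 rad), +y left. Platter axis at deck x 0, y +33 mm; fader slot at y -70 mm. Free or binding is drawn afresh each time, independent of the other deck, unseen
- platter_a (a joint): Rotation (rad) of deck_a's platter, 120 mm across, top 55 mm up, no stops, counter-clockwise from above positive, counts on over turns. 0 = knob on the near side (deck -x); starts within 0.5 of 0. Running free it needs well under 1 N at the knob and coasts when let go; binding it drags with about 5 to 7 N at the knob all the way round and stops dead
- knob_a (a point): Centre of the top of the finger knob of deck_a's platter: an upright black post 16 mm across that spins freely on its own pin, 45 mm from the platter axis, top 83 mm above the counter, bottom of the post 25 mm below this point (28 mm down is the platter's face)
- spindle_a: Fixed pin in the middle of deck_a's platter, 7 mm across, 10 mm tall; origin on the platter axis at the platter's top face (55 mm above the counter); it turns with the platter. Inside the case its flange is touched by a stuck bearing shoe if the platter binds, by nothing if it runs free
- fader_a (a joint): Travel (m) of deck_a's fader cap along the deck's +x: 0 = stop at the near end (towards the robot), 0.08 = stop at the far end; starts between 0.03 and 0.05; slides with about 1.5 N and stays where it is left
- cap_a (a point): Centre of the top of deck_a's fader cap, a black block 14 mm along its travel (deck x), 24 mm across (deck y), top 67 mm above the counter, lower edge 2 mm above the deck's top face
- deck_b: Loose 2.2 kg black player deck on rubber feet, 220 mm deep (x), 200 wide (y), top face 45 mm up; slides if pushed over about 10 N. Origin: centre of its underside; +x away from the robot (turned up to 0.3 rad), +y left. Platter axis at deck x 0, y +33 mm; fader slot at y -70 mm. Free or binding is drawn afresh each time, independent of the other deck, unseen
- platter_b (a joint): Rotation (rad) of deck_b's platter, 120 mm across, top 55 mm up, no stops, counter-clockwise from above positive, counts on over turns. 0 = knob on the near side (deck -x); starts within 0.5 of 0. Running free it needs well under 1 N at the knob and coasts when let go; binding it drags with about 5 to 7 N at the knob all the way round and stops dead
- knob_b (a point): Centre of the top of the finger knob of deck_b's platter: an upright black post 16 mm across that spins freely on its own pin, 45 mm from the platter axis, top 83 mm above the counter, bottom of the post 25 mm below this point (28 mm down is the platter's face)
- spindle_b: Fixed pin in the middle of deck_b's platter, 7 mm across, 10 mm tall; origin on the platter axis at the platter's top face (55 mm above the counter); it turns with the platter. Inside the case its flange is touched by a stuck bearing shoe if the platter binds, by nothing if it runs free
- fader_b (a joint): Travel (m) of deck_b's fader cap along the deck's +x: 0 = stop at the near end (towards the robot), 0.08 = stop at the far end; starts between 0.03 and 0.05; slides with about 1.5 N and stays where it is left
- cap_b (a point): Centre of the top of deck_b's fader cap, a black block 14 mm along its travel (deck x), 24 mm across (deck y), top 67 mm above the counter, lower edge 2 mm above the deck's top face
- puck: Bystander: aluminium centre puck, 38 mm across, 14 mm tall, between the decks; origin at the centre of its underside. Leave it alone
- driver: Bystander: screwdriver, 150 mm long, lying between the decks; origin at the centre of its underside. Leave it alone
- tumbler: Bystander: glass tumbler, 72 mm across, 90 mm tall, beyond the decks; origin at the centre of its underside. Leave it alone
- adapter: Bystander: power adapter, black brick 110 x 50 x 32 mm, left of the decks; origin at the centre of its underside. Leave it alone
- tonic: Bystander: bottle, 60 mm across, 170 mm tall, beyond the decks; origin at the centre of its underside. Leave it alone
- headstand: Bystander: headphone stand, 130 x 110 mm foot, red rod, wooden crosspiece, 231 mm tall, right of the decks; origin at the centre of its underside. Leave it alone
- mug: Bystander: mug, 80 mm across, 90 mm tall, right of the decks; origin at the centre of its underside. Leave it alone

How it is judged:
By the outcome, as a careful person would: the job done as asked, in the order asked, and still so for the second after the job is handed in, with the robot touching nothing.
It also fails if it takes over 67 s, if anything falls off the work surface, if the arm or the gripper's body presses on something with over 40 N, if the wrist force passes 120 N, or if a joint passes its speed limit or range.

## Working session

There is one attempt and no reset: what is moved stays moved. The work goes in short steps, Python scripts to look and compute and a tool call to move; the robot and the scene stay as the last step left them, time stands still between calls to the robot, and variables do not carry over. Pictures are saved under pics/ and viewed, about 8 in all and at most 12, crops included, and the job is handed in when it is done.

Besides the shell and the picture viewer there is one more tool, called by a JSON object that holds its "method" and its "body", one argument or row to a line. drive_tool: Moves the arm, as the interface text tells. Its arguments: {"type":"object","properties":{"claw":{"type":"array","items":{"type":"number"}},"linear":{"type":"array","items":{"type":"array","items":{"type":"number"}}},"angular":{"type":"array","items":{"type":"array","items":{"type":"number"}}},"force":{"type":"number"}},"required":["claw","linear","angular"]}

```bash
mkdir -p pics; ls
python3 - <<'E'
from bench import bot
import cv2,numpy as np
for n in ["scene","side"]:
    s=bot.observe();c=bot.capture(n)
    cv2.imwrite(f"pics/{n}0.png",c["img"])
    np.savez(f"{n}0.npz",**{k:v for k,v in c.items()})
    print(n,{k:(v if k!="img" else 0) for k,v in c.items()})
print(bot.observe())
c=bot.capture("wrist");cv2.imwrite("pics/wrist0.png",c["img"]);print(c["mount"],c.keys(),c["fx"])
E
```

```text
pics
scene {'img': 0, 'fx': 482.2141522511231, 'fy': 482.2141522511231, 'cx': 283.329203493421, 'cy': 213.04801376038608, 'extrinsics': array([[-6.70950641e-01, -6.37263963e-01,  3.79104047e-01,
         1.06095935e+00],
       [ 7.41501680e-01, -5.77115690e-01,  3.42217385e-01,
         4.43614893e-01],
       [ 7.04086393e-04,  5.10717262e-01,  8.59748442e-01,
         1.20003945e+00],
       [ 0.00000000e+00,  0.00000000e+00,  0.00000000e+00,
         1.00000000e+00]])}
side {'img': 0, 'fx': 380.7451327784608, 'fy': 380.7451327784608, 'cx': 273.81270874468737, 'cy': 210.61199335368397, 'extrinsics': array([[-0.99118549,  0.08685271, -0.10003968,  0.42466007],
       [-0.12982798, -0.4864155 ,  0.86402816,  1.07541023],
       [ 0.02638234,  0.86940012,  0.49340389,  0.72147811],
       [ 0.        ,  0.        ,  0.        ,  1.        ]])}
{'t': 0.1, 'joints': array([-3.69006916e-02,  2.64708977e-01,  1.60527258e+00, -1.69693160e-05,
        1.27371812e+00, -3.68749632e-02]), 'qd': array([ 0.00135746, -0.00422592, -0.00548727, -0.00093067, -0.00075996,
        0.00141374]), 'joint_efforts': array([ 2.96398039e-04, -5.16707003e+01, -3.68589377e+01,  1.30520286e-05,
        6.22219843e-03,  5.24967299e-05]), 'tool_pos': array([6.74315836e-01, 1.72958508e-05, 2.30046560e-01]), 'orientation': array([ 0.70711372,  0.70709905, -0.00072291, -0.00076639]), 'force': array([ 0.50334145,  0.04707544, -0.66079043]), 'wrist_torque': array([0.03721731, 0.00809634, 0.01509438]), 'opening': 0.9951986550149614}
[[ 7.61262926e-04  9.56708485e-01  2.91046894e-01  7.43517393e-02]
 [ 9.99999437e-01 -9.43427528e-04  4.85566505e-04 -6.37818687e-04]
 [ 7.39127248e-04  2.91046360e-01 -9.56708665e-01 -1.42817518e-01]
 [ 0.00000000e+00  0.00000000e+00  0.00000000e+00  1.00000000e+00]] dict_keys(['img', 'fx', 'fy', 'cx', 'cy', 'mount']) 358.46738706644555
```

View pics/scene0.png

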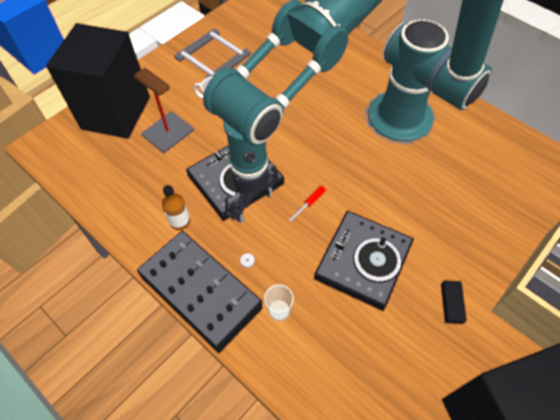

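View pics/side0.png

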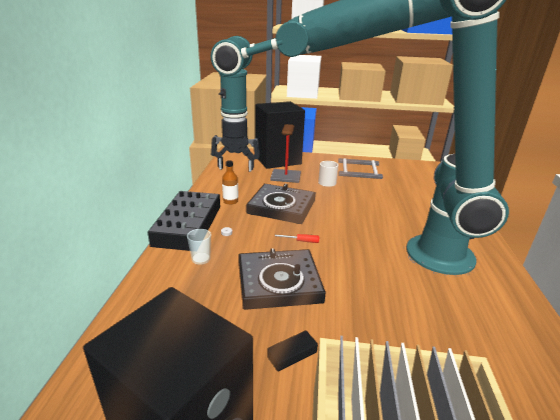

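The scene view shows the left deck (platter about (378,258), knob (382,241)) and the right deck, partly hidden by the gripper. The side view shows both decks: platters at (281,277) and (280,200). I'll enlarge them for picking points.

Run:
```python
import cv2,numpy as np
a=cv2.imread("pics/scene0.png");b=cv2.imread("pics/side0.png")
def crop(i,x,y,w,h): return cv2.resize(i[y:y+h,x:x+w],(400,300),interpolation=cv2.INTER_CUBIC)
o=np.vstack([np.hstack([crop(a,305,200,120,90+20-20),crop(b,225,235,112,84)]),np.hstack([crop(a,180,130,120,90),crop(b,236,175,92,69)])])
cv2.imwrite("pics/c1.png",o)
```

```text
(no output)
```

View pics/c1.png

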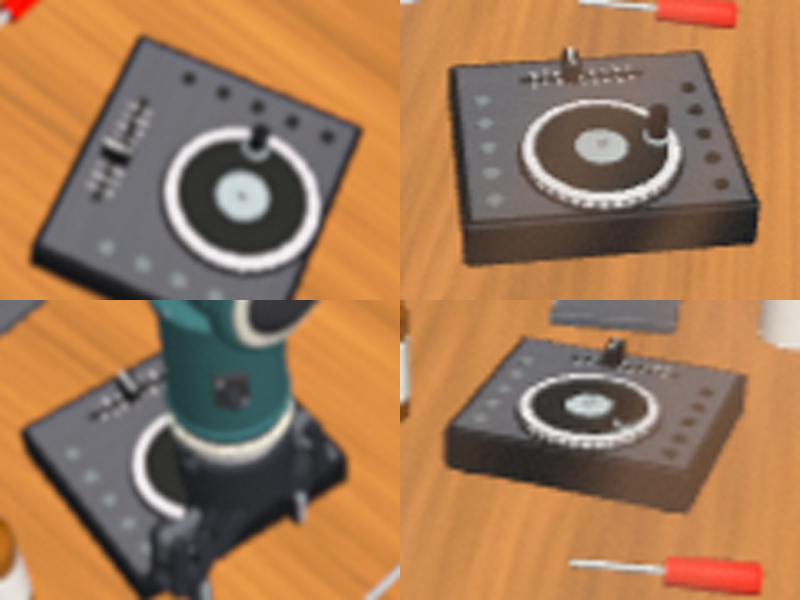

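View pics/wrist0.png

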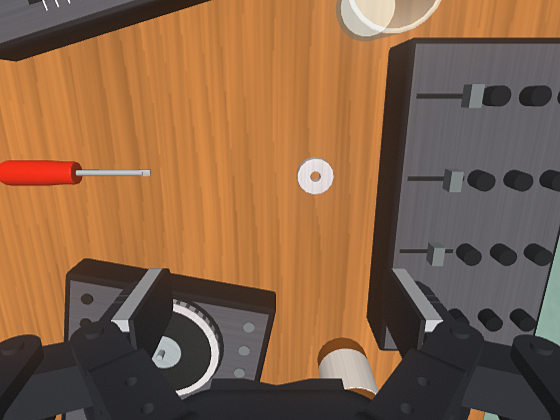

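```bash
cat > h.py <<'E'
import numpy as np
def ray(c,uv,E=None):
    E=c["extrinsics"] if E is None else E
    d=np.array([(uv[0]-c["cx"])/c["fx"],-(uv[1]-c["cy"])/c["fy"],-1.])
    d=E[:3,:3]@d; return E[:3,3],d/np.linalg.norm(d)
def tri(rs):
    A=sum(np.eye(3)-np.outer(d,d) for o,d in rs);b=sum((np.eye(3)-np.outer(d,d))@o for o,d in rs)
    p=np.linalg.solve(A,b);return p,[round(1e3*np.linalg.norm(np.cross(p-o,d)),1) for o,d in rs]
def atz(r,z): o,d=r; return o+d*(z-o[2])/d[2]
E
python3 - <<'E'
from h import *
np.set_printoptions(precision=4,suppress=True)
S=np.load("scene0.npz");D=np.load("side0.npz")
for n,u,v,z in [("plat",(377.3,258.8),(281,276.2),.055),("knob",(383.3,238.6),(297,265.5),.083),("cap",(340.4,244.5),(272.9,249.8),.067)]:
    print(n,*tri([ray(S,u),ray(D,v)]),atz(ray(S,u),z),atz(ray(D,v),z))
for u in [(347.9,211.1),(413.6,238.7),(314.9,274.1)]: print("cornL",atz(ray(S,u),.045))
for n,u,z in [("plat",(278.6,198.9),.055),("cap",(284.8,184.2),.067),("c1",(264.7,183.7),.045),("c2",(316,192.5),.045),("c3",(247,204.9),.045)]: print(n,"R",atz(ray(D,u),z))
E
```

```text
plat [0.4937 0.2631 0.0543] [np.float64(0.2), np.float64(0.2)] [0.4943 0.2633 0.055 ] [0.4935 0.2637 0.055 ]
knob [0.452  0.2453 0.0834] [np.float64(1.0), np.float64(1.0)] [0.4507 0.2447 0.083 ] [0.4528 0.2459 0.083 ]
cap [0.5308 0.1679 0.0695] [np.float64(2.3), np.float64(2.3)] [0.5319 0.1685 0.067 ] [0.5296 0.1619 0.067 ]
cornL [0.4259 0.1133 0.045 ]
cornL [0.3752 0.2988 0.045 ]
cornL [0.6332 0.168  0.045 ]
plat R [ 0.5536 -0.1832  0.055 ]
cap R [ 0.5419 -0.2893  0.067 ]
c1 R [ 0.6278 -0.3247  0.045 ]
c2 R [ 0.4161 -0.2825  0.045 ]
c3 R [ 0.6647 -0.1341  0.045 ]
```

{"method": "drive_tool", "body": {
  "claw": [0.036,0.036,0.036,0.036,0.036,0.036,0.036,0.036,0.036,0.036],
  "linear": [
    [-0.04,0.05,0],
    [-0.09,0.1,0],
    [-0.13,0.15,0],
    [-0.18,0.2,0],
    [-0.222,0.245,0],
    [-0.222,0.245,-0.03],
    [-0.222,0.245,-0.06],
    [-0.222,0.245,-0.08],
    [-0.222,0.245,-0.08],
    [-0.222,0.245,-0.08]
  ],
  "angular": [
    [0,0,11],
    [0,0,22],
    [0,0,33],
    [0,0,44],
    [0,0,55],
    [0,0,66],
    [0,0,77],
    [0,0,88],
    [0,0,99],
    [0,0,113]
  ],
  "force": 20
}}

```text
t: 1.4
tool_pos: [0.4518, 0.2448, 0.1493]
orientation: [-0.155, 0.988, -0.001, -0.001]
force: [-0.2, -0.3, -0.2]
opening: 0.416
```

{"method": "drive_tool", "body": {
  "claw": [0.036,0.036,0.036],
  "linear": [
    [0,0,0],
    [0,0,0],
    [0,0,0]
  ],
  "angular": [
    [0,0,10],
    [0,0,10],
    [0,0,10]
  ]
}}

```text
t: 1.78
tool_pos: [0.4517, 0.2447, 0.1492]
orientation: [-0.239, 0.971, -0.001, -0.001]
force: [0.0, 1.2, 0.4]
opening: 0.421
```

```bash
cat > look.py <<'E'
import sys,cv2,numpy as np
from bench import bot
from h import *
from scipy.spatial.transform import Rotation as R
np.set_printoptions(precision=4,suppress=True)
s=bot.observe();c=bot.capture("wrist");T=np.eye(4);T[:3,:3]=R.from_quat(s["orientation"]).as_matrix();T[:3,3]=s["tool_pos"]
n=sys.argv[1];cv2.imwrite(f"pics/{n}.png",c["img"]);np.savez(n+".npz",extrinsics=T@c["mount"],**{k:c[k] for k in("fx","fy","cx","cy")})
y=T[:3,1];print("t",s["t"],"pos",s["tool_pos"],"jaw yaw",np.degrees(np.arctan2(y[1],y[0])),"z",T[:3,2],"F",s["force"],"op",s["opening"],"j6",s["joints"][5])
E
python3 look.py w1
```

```text
t 1.775 pos [0.4517 0.2447 0.1492] jaw yaw 117.62437586661949 z [-0.0008 -0.0027 -1.    ] F [0.0198 1.2491 0.3694] op 0.4214457309559558 j6 -1.60232978971649
```

View pics/w1.png

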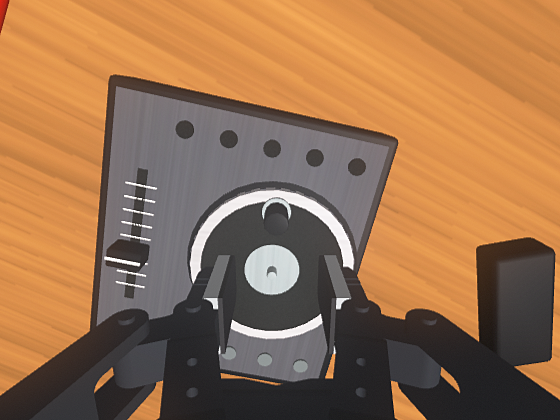

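Run:
```python
from h import *
np.set_printoptions(precision=4,suppress=True)
W=np.load("w1.npz")
for n,u,z in [("knobtop",(277.5,225),.083),("ring",(276,210),.055),("spin",(272,270),.055),("label",(272,269.5),.055),("cap",(128,246),.067),("c1",(112,77),.045),("c2",(396,141),.045),("slot1",(143,170),.045),("slot2",(127,297),.045)]: print(n,atz(ray(W,u),z))
def proj(p):
    E=W["extrinsics"];q=E[:3,:3].T@(np.array(p)-E[:3,3]);return W["cx"]-W["fx"]*q[0]/q[2],W["cy"]+W["fy"]*q[1]/q[2]
print(proj([.452,.2453,.083]),proj([.4937,.2631,.055]))
```

```text
knobtop [0.4521 0.2461 0.083 ]
ring [0.4518 0.2448 0.055 ]
spin [0.4939 0.2635 0.055 ]
label [0.4936 0.2633 0.055 ]
cap [0.5179 0.1658 0.067 ]
c1 [0.4238 0.1097 0.045 ]
c2 [0.3728 0.2958 0.045 ]
slot1 [0.4719 0.1502 0.045 ]
slot2 [0.5718 0.1762 0.045 ]
(np.float64(276.5375565440522), np.float64(224.26978110179152)) (np.float64(271.6521014767312), np.float64(269.52566027567065))
```

{"method": "drive_tool", "body": {
  "claw": [0.036,0.036,0.036,0.036,0.036,0.03,0.024,0.024,0.024],
  "linear": [
    [0,0.001,-0.02],
    [0,0.001,-0.04],
    [0,0.001,-0.06],
    [0,0.001,-0.075],
    [0,0.001,-0.085],
    [0,0.001,-0.085],
    [0,0.001,-0.085],
    [0,0.001,-0.085],
    [0,0.001,-0.085]
  ],
  "angular": [
    [0,0,-4.5],
    [0,0,-4.5],
    [0,0,-4.5],
    [0,0,-4.5],
    [0,0,-4.5],
    [0,0,-4.5],
    [0,0,-4.5],
    [0,0,-4.5],
    [0,0,-4.5]
  ]
}}

```text
t: 2.95
tool_pos: [0.4521, 0.246, 0.0649]
orientation: [-0.201, 0.98, -0.001, -0.0]
force: [-0.1, 0.5, 0.7]
opening: 0.278
```

```bash
cat > arc.py <<'E'
# arc targets relative to now: args cx cy r start_deg step_deg n
import sys,numpy as np
from bench import bot
from scipy.spatial.transform import Rotation as R
np.set_printoptions(precision=4,suppress=True)
cx,cy,r,s0,ds,n=map(float,sys.argv[1:]);s=bot.observe();p=s["tool_pos"];y=R.from_quat(s["orientation"]).as_matrix()[:,1]
print("pos",p,"yaw",np.degrees(np.arctan2(y[1],y[0])),"F",s["force"],"op",s["opening"],"t",s["t"],"ang",np.degrees(np.arctan2(p[1]-cy,p[0]-cx))%360)
print([[round(cx+r*np.cos(a)-p[0],4),round(cy+r*np.sin(a)-p[1],4),0] for a in np.radians(s0+ds*np.arange(1,n+1))])
E
python3 arc.py .4937 .2633 .0454 203 -6 10
```

```text
pos [0.4521 0.246  0.0649] yaw 113.1522940545315 F [-0.1393  0.4579  0.74  ] op 0.27790001510491974 t 2.95 ang 202.6484687160577
[[np.float64(-0.0018), np.float64(0.0041), 0], [np.float64(-0.003), np.float64(0.0087), 0], [np.float64(-0.0036), np.float64(0.0134), 0], [np.float64(-0.0038), np.float64(0.0181), 0], [np.float64(-0.0035), np.float64(0.0229), 0], [np.float64(-0.0027), np.float64(0.0276), 0], [np.float64(-0.0013), np.float64(0.0321), 0], [np.float64(0.0004), np.float64(0.0365), 0], [np.float64(0.0027), np.float64(0.0407), 0], [np.float64(0.0053), np.float64(0.0447), 0]]
```

{"method": "drive_tool", "body": {
  "claw": [0.024,0.024,0.024,0.024,0.024,0.024,0.024,0.024,0.024,0.024],
  "linear": [
    [-0.001,0.002,0],
    [-0.0018,0.0041,0],
    [-0.0024,0.0064,0],
    [-0.003,0.0087,0],
    [-0.0033,0.011,0],
    [-0.0036,0.0134,0],
    [-0.0037,0.0158,0],
    [-0.0038,0.0181,0],
    [-0.0036,0.0205,0],
    [-0.0035,0.0229,0]
  ],
  "angular": [
    [0,0,-3],
    [0,0,-6],
    [0,0,-9],
    [0,0,-12],
    [0,0,-15],
    [0,0,-18],
    [0,0,-21],
    [0,0,-24],
    [0,0,-27],
    [0,0,-30]
  ]
}}

```text
t: 4.2
tool_pos: [0.4488, 0.269, 0.0652]
orientation: [0.061, 0.998, -0.001, -0.0]
force: [-0.1, -0.1, -0.4]
opening: 0.283
```

```bash
python3 arc.py .4937 .2633 .0454 173 -4.5 20; python3 look.py w2
```

```text
pos [0.4488 0.269  0.0652] yaw 83.05435795136245 F [-0.0524 -0.0575 -0.4247] op 0.2827198179744004 t 4.2 ang 172.71610310379165
[[np.float64(0.0004), np.float64(0.0033), 0], [np.float64(0.0013), np.float64(0.0068), 0], [np.float64(0.0024), np.float64(0.0102), 0], [np.float64(0.0038), np.float64(0.0134), 0], [np.float64(0.0054), np.float64(0.0166), 0], [np.float64(0.0073), np.float64(0.0196), 0], [np.float64(0.0094), np.float64(0.0225), 0], [np.float64(0.0117), np.float64(0.0252), 0], [np.float64(0.0143), np.float64(0.0277), 0], [np.float64(0.017), np.float64(0.03), 0], [np.float64(0.0199), np.float64(0.0321), 0], [np.float64(0.0229), np.float64(0.034), 0], [np.float64(0.0261), np.float64(0.0356), 0], [np.float64(0.0294), np.float64(0.0369), 0], [np.float64(0.0328), np.float64(0.038), 0], [np.float64(0.0363), np.float64(0.0388), 0], [np.float64(0.0398), np.float64(0.0394), 0], [np.float64(0.0433), np.float64(0.0396), 0], [np.float64(0.0469), np.float64(0.0396), 0], [np.float64(0.0505), np.float64(0.0393), 0]]
t 4.2 pos [0.4488 0.269  0.0652] jaw yaw 83.05435795136245 z [-0.0005 -0.0016 -1.    ] F [-0.0524 -0.0575 -0.4247] op 0.2827198179744004 j6 -0.9554110967917652
```

{"method": "drive_tool", "body": {
  "claw": [0.024,0.024,0.024,0.024,0.024,0.024,0.024,0.024,0.024,0.024],
  "linear": [
    [0.0004,0.0033,0],
    [0.0013,0.0068,0],
    [0.0024,0.0102,0],
    [0.0038,0.0134,0],
    [0.0054,0.0166,0],
    [0.0073,0.0196,0],
    [0.0094,0.0225,0],
    [0.0117,0.0252,0],
    [0.0143,0.0277,0],
    [0.017,0.03,0]
  ],
  "angular": [
    [0,0,-4.5],
    [0,0,-9],
    [0,0,-13.5],
    [0,0,-18],
    [0,0,-22.5],
    [0,0,-27],
    [0,0,-31.5],
    [0,0,-36],
    [0,0,-40.5],
    [0,0,-45]
  ]
}}

```text
t: 5.5
tool_pos: [0.466, 0.2994, 0.0654]
orientation: [0.439, 0.898, -0.001, -0.0]
force: [0.2, 0.3, -0.1]
opening: 0.285
```

```bash
python3 arc.py .4937 .2633 .0454 128 -4.5 10; python3 look.py w3
```

```text
pos [0.466  0.2994 0.0654] yaw 37.87157461857779 F [ 0.1643  0.3075 -0.0717] op 0.28471681997713943 t 5.5 ang 127.51286407977285
[[np.float64(0.0026), np.float64(0.0018), 0], [np.float64(0.0057), np.float64(0.0036), 0], [np.float64(0.0089), np.float64(0.0052), 0], [np.float64(0.0122), np.float64(0.0066), 0], [np.float64(0.0156), np.float64(0.0077), 0], [np.float64(0.019), np.float64(0.0085), 0], [np.float64(0.0226), np.float64(0.009), 0], [np.float64(0.0261), np.float64(0.0093), 0], [np.float64(0.0297), np.float64(0.0093), 0], [np.float64(0.0332), np.float64(0.009), 0]]
t 5.5 pos [0.466  0.2994 0.0654] jaw yaw 37.87157461857779 z [-0.001  -0.0007 -1.    ] F [ 0.1643  0.3075 -0.0717] op 0.28471681997713943 j6 -0.13478294780738673
```

View pics/w3.png

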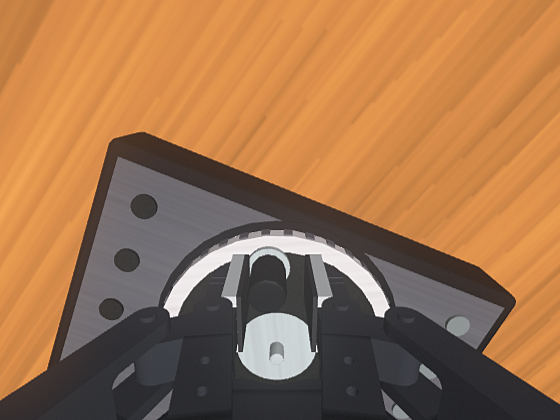

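The knob sits in the cage between the pads (267,275) and follows along; the force stays under 0.5 N, so this platter runs free. I'll finish the arc.

{"method": "drive_tool", "body": {
  "claw": [0.024,0.024,0.024,0.024,0.024,0.024,0.024,0.024,0.024,0.024],
  "linear": [
    [0.0026,0.0018,0],
    [0.0057,0.0036,0],
    [0.0089,0.0052,0],
    [0.0122,0.0066,0],
    [0.0156,0.0077,0],
    [0.019,0.0085,0],
    [0.0226,0.009,0],
    [0.025,0.0092,0],
    [0.027,0.0093,0],
    [0.028,0.0093,0]
  ],
  "angular": [
    [0,0,-4.5],
    [0,0,-9],
    [0,0,-13.5],
    [0,0,-18],
    [0,0,-22.5],
    [0,0,-27],
    [0,0,-31],
    [0,0,-34],
    [0,0,-36],
    [0,0,-38]
  ]
}}

```text
t: 6.8
tool_pos: [0.4946, 0.3089, 0.0656]
orientation: [0.709, 0.705, -0.0, -0.0]
force: [-0.1, 0.1, -0.3]
opening: 0.282
```

```bash
python3 arc.py .4937 .2633 .0454 90 -4.5 1; python3 look.py w4
```

```text
pos [0.4946 0.3089 0.0656] yaw -0.3204047625774044 F [-0.053   0.148  -0.3457] op 0.2815646971916617 t 6.8 ang 88.92834517693898
[[np.float64(0.0027), np.float64(-0.0004), 0]]
t 6.8 pos [0.4946 0.3089 0.0656] jaw yaw -0.3204047625774044 z [-0.0004  0.0001 -1.    ] F [-0.053   0.148  -0.3457] op 0.2815646971916617 j6 0.5208887512056911
```

View pics/w4.png

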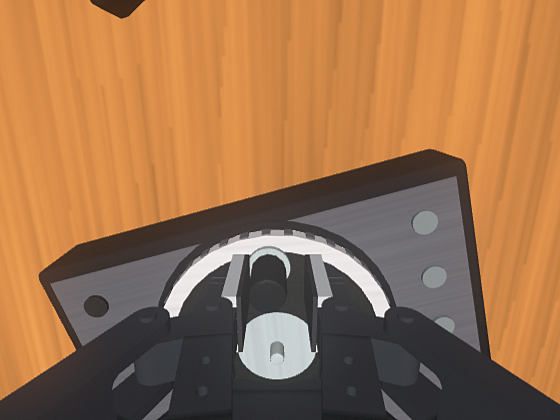

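{"method": "drive_tool", "body": {
  "claw": [0.024,0.024,0.024,0.04,0.04,0.04,0.04,0.04,0.04],
  "linear": [
    [0.0005,0,0.005],
    [0.0005,0,0.025],
    [0.0005,0,0.05],
    [0.01,-0.04,0.05],
    [0.02,-0.09,0.05],
    [0.036,-0.142,0.05],
    [0.036,-0.142,0.035],
    [0.036,-0.142,0.035],
    [0.036,-0.142,0.035]
  ],
  "angular": [
    [0,0,0],
    [0,0,0],
    [0,0,0],
    [0,0,8],
    [0,0,15.3],
    [0,0,15.3],
    [0,0,15.3],
    [0,0,15.3],
    [0,0,15.3]
  ]
}}

```text
t: 7.98
tool_pos: [0.5304, 0.168, 0.101]
orientation: [0.609, 0.793, 0.0, -0.0]
force: [-0.3, -0.2, -0.2]
opening: 0.466
```

```bash
python3 look.py w5
```

```text
t 7.975 pos [0.5304 0.168  0.101 ] jaw yaw 14.981742465101915 z [-0.0003  0.0003 -1.    ] F [-0.2644 -0.2199 -0.1627] op 0.4661114485544778 j6 -2.5540801182232905e-06
```

View pics/w5.png

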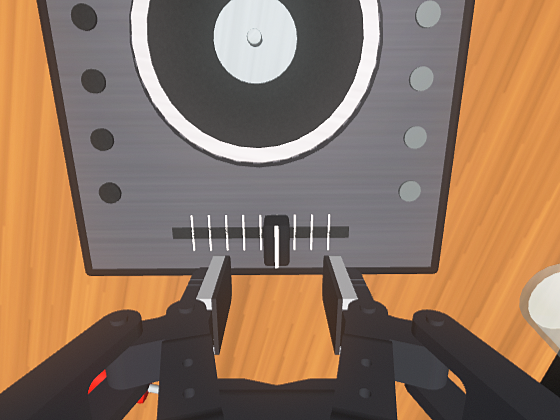

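The cap is at (277,240), centred in column between the pads; its slot spans columns 173–349. Checking where the cap lies against the TCP.

Run:
```python
from h import *
W=np.load("w5.npz")
for u,z in [((277,246),.067),((254,37),.065),((173,233),.045),((349,232),.045)]: print(atz(ray(W,u),z))
```

```text
[0.53042333 0.16627556 0.067     ]
[0.49374221 0.26233505 0.065     ]
[0.47112135 0.14917365 0.045     ]
[0.57177535 0.1768751  0.045     ]
```

{"method": "drive_tool", "body": {
  "claw": [0.04,0.04,0.04,0.026,0.026,0.026,0.026,0.026,0.026,0.026],
  "linear": [
    [0,-0.0015,-0.02],
    [0,-0.0015,-0.037],
    [0,-0.0015,-0.046],
    [0,-0.0015,-0.046],
    [0,-0.0015,-0.046],
    [0.005,-0.0003,-0.046],
    [0.01,0.001,-0.046],
    [0.015,0.0025,-0.046],
    [0.02,0.004,-0.046],
    [0.025,0.0052,-0.046]
  ],
  "angular": [
    [0,0,0],
    [0,0,0],
    [0,0,0],
    [0,0,0],
    [0,0,0],
    [0,0,0],
    [0,0,0],
    [0,0,0],
    [0,0,0],
    [0,0,0]
  ]
}}

```text
t: 9.28
tool_pos: [0.5559, 0.1735, 0.0551]
orientation: [0.609, 0.793, 0.0, -0.0]
force: [-1.2, 0.1, 0.2]
opening: 0.305
```

```bash
python3 look.py w6
```

```text
t 9.275 pos [0.5559 0.1735 0.0551] jaw yaw 15.000116884876817 z [-0.      0.0004 -1.    ] F [-1.2465  0.0964  0.1822] op 0.3053523288095058 j6 -0.0026091825753094436
```

{"method": "drive_tool", "body": {
  "claw": [0.026,0.026,0.026,0.026,0.026,0.026],
  "linear": [
    [0.002,0.0005,0],
    [0.004,0.001,0],
    [0.0055,0.0015,0],
    [0.0065,0.0017,0],
    [0.0075,0.002,0],
    [0.0075,0.002,0]
  ],
  "angular": [
    [0,0,0],
    [0,0,0],
    [0,0,0],
    [0,0,0],
    [0,0,0],
    [0,0,0]
  ]
}}

```text
t: 10.07
tool_pos: [0.5641, 0.1757, 0.055]
orientation: [0.609, 0.793, 0.001, 0.0]
force: [-1.7, 0.2, -1.2]
opening: 0.3
```

{"method": "drive_tool", "body": {
  "claw": [0.026,0.026],
  "linear": [
    [0.001,0.0003,0],
    [0.001,0.0003,0]
  ],
  "angular": [
    [0,0,0],
    [0,0,0]
  ]
}}

```text
t: 10.32
tool_pos: [0.5652, 0.176, 0.055]
orientation: [0.609, 0.793, 0.001, 0.0]
force: [-1.6, 0.3, 0.8]
opening: 0.306
```

{"method": "drive_tool", "body": {
  "claw": [0.026,0.026],
  "linear": [
    [0.001,0.0003,0],
    [0.001,0.0003,0]
  ],
  "angular": [
    [0,0,0],
    [0,0,0]
  ]
}}

```text
t: 10.58
tool_pos: [0.5659, 0.1762, 0.055]
orientation: [0.609, 0.793, 0.0, -0.0]
force: [-2.0, -0.5, 1.6]
opening: 0.303
```

{"method": "drive_tool", "body": {
  "claw": [0.026,0.026],
  "linear": [
    [0.0007,0.0002,0],
    [0.0007,0.0002,0]
  ],
  "angular": [
    [0,0,0],
    [0,0,0]
  ]
}}

```text
t: 10.82
tool_pos: [0.566, 0.1763, 0.0549]
orientation: [0.609, 0.793, -0.0, -0.001]
force: [-5.0, -1.4, 3.2]
opening: 0.303
```

{"method": "drive_tool", "body": {
  "claw": [0.026,0.026],
  "linear": [
    [0.0007,0.0002,0],
    [0.0007,0.0002,0]
  ],
  "angular": [
    [0,0,0],
    [0,0,0]
  ]
}}

```text
t: 11.08
tool_pos: [0.566, 0.1762, 0.0549]
orientation: [0.609, 0.793, -0.001, -0.001]
force: [-5.1, -0.6, 2.7]
opening: 0.305
```

{"method": "drive_tool", "body": {
  "claw": [0.03,0.036,0.036,0.036,0.036,0.036,0.036,0.036,0.036,0.036],
  "linear": [
    [-0.004,-0.001,0],
    [-0.004,-0.001,0.03],
    [-0.006,-0.001,0.08],
    [-0.012,-0.03,0.125],
    [-0.02,-0.09,0.125],
    [-0.03,-0.15,0.125],
    [-0.04,-0.21,0.125],
    [-0.05,-0.27,0.125],
    [-0.056,-0.32,0.12],
    [-0.056,-0.35,0.1]
  ],
  "angular": [
    [0,0,0],
    [0,0,0],
    [0,0,5],
    [0,0,14],
    [0,0,24],
    [0,0,34],
    [0,0,44],
    [0,0,54],
    [0,0,64],
    [0,0,64]
  ]
}}

```text
t: 12.32
tool_pos: [0.5117, -0.1771, 0.157]
orientation: [0.096, 0.995, -0.002, 0.003]
force: [0.8, -0.1, 0.7]
opening: 0.419
```

{"method": "drive_tool", "body": {
  "claw": [0.036,0.036],
  "linear": [
    [0,0,0],
    [0,0,0]
  ],
  "angular": [
    [0,0,0],
    [0,0,0]
  ]
}}

```text
t: 12.58
tool_pos: [0.5124, -0.1772, 0.1576]
orientation: [0.096, 0.995, -0.003, 0.004]
force: [0.4, 0.0, -0.1]
opening: 0.424
```

```bash
python3 look.py w7
```

```text
t 12.575 pos [ 0.5124 -0.1772  0.1576] jaw yaw 78.94645109246926 z [ 0.0075 -0.0058 -1.    ] F [ 0.3639  0.01   -0.0952] op 0.42417274788530546 j6 -1.7537623364157582
```

View pics/w7.png

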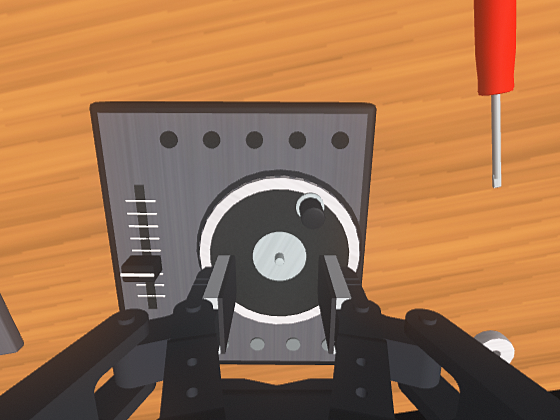

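Right deck: knob top (313,216) with ring (310,205), spindle (279,257), slot (139,186)–(152,307), cap line (139,272).

Run:
```python
from h import *
np.set_printoptions(precision=4,suppress=True)
W=np.load("w7.npz");P={}
for n,u,z in [("knobtop",(313,216.5),.083),("ring",(310,205),.055),("label",(279,255.5),.055),("spintip",(279.3,258.5),.065),("cap",(139,271),.067),("c1",(92,103),.045),("c2",(375,105),.045),("slot1",(139.5,186),.045),("slot2",(152,307),.045)]: P[n]=atz(ray(W,u),z);print(n,P[n])
c=(P["label"]+P["spintip"])/2;k=(P["knobtop"]+P["ring"])/2;v=(k-c)[:2]
print("c",c,"k",k,"r",np.hypot(*v),"ang",np.degrees(np.arctan2(v[1],v[0]))%360)
d=(P["c2"]-P["c1"]);print(np.arctan2(-d[0],d[1]))
# side view cross-check of heights
D=np.load("side0.npz")
print(tri([ray(W,(279,255.5)),ray(D,(278.6,198.9))]),tri([ray(W,(139,271)),ray(D,(284.8,184.2))]))
```

```text
knobtop [ 0.5157 -0.1544  0.083 ]
ring [ 0.5168 -0.1541  0.055 ]
label [ 0.5515 -0.1834  0.055 ]
spintip [ 0.5492 -0.1827  0.065 ]
cap [ 0.5388 -0.284   0.067 ]
c1 [ 0.4195 -0.2883  0.045 ]
c2 [ 0.4578 -0.0984  0.045 ]
slot1 [ 0.4819 -0.2741  0.045 ]
slot2 [ 0.5818 -0.295   0.045 ]
c [ 0.5503 -0.1831  0.06  ] k [ 0.5163 -0.1543  0.069 ] r 0.04458831105716765 ang 139.80239788984218
-0.19886642572589588
(array([ 0.5529, -0.1836,  0.0543]), [np.float64(0.9), np.float64(0.9)]) (array([ 0.5399, -0.2838,  0.0687]), [np.float64(1.8), np.float64(1.8)])
```

{"method": "drive_tool", "body": {
  "claw": [0.036,0.036,0.036,0.036,0.036,0.036,0.036,0.03,0.024,0.024],
  "linear": [
    [0.0038,0.012,0],
    [0.0038,0.023,-0.02],
    [0.0038,0.023,-0.03],
    [0.0038,0.023,-0.05],
    [0.0038,0.023,-0.07],
    [0.0038,0.023,-0.085],
    [0.0038,0.023,-0.0925],
    [0.0038,0.023,-0.0925],
    [0.0038,0.023,-0.0925],
    [0.0038,0.023,-0.0925]
  ],
  "angular": [
    [0,0,-10],
    [0,0,-20],
    [0,0,-29],
    [0.2,0.2,-29],
    [0.3,0.4,-29],
    [0.3,0.4,-29],
    [0.3,0.4,-29],
    [0.3,0.4,-29],
    [0.3,0.4,-29],
    [0.3,0.4,-29]
  ]
}}

```text
t: 13.88
tool_pos: [0.517, -0.154, 0.0662]
orientation: [0.342, 0.94, -0.001, 0.0]
force: [0.8, -0.2, 0.2]
opening: 0.28
```

```bash
python3 arc.py .551 -.183 .0453 140 -3 10
```

```text
pos [ 0.517  -0.154   0.0662] yaw 50.00630873571752 F [ 0.7791 -0.1787  0.1696] op 0.28017585822893415 t 13.875 ang 139.50568679859504
[[np.float64(0.0008), np.float64(0.0019), 0], [np.float64(0.0025), np.float64(0.0036), 0], [np.float64(0.0043), np.float64(0.0052), 0], [np.float64(0.0061), np.float64(0.0067), 0], [np.float64(0.008), np.float64(0.0081), 0], [np.float64(0.01), np.float64(0.0094), 0], [np.float64(0.012), np.float64(0.0106), 0], [np.float64(0.0141), np.float64(0.0117), 0], [np.float64(0.0163), np.float64(0.0127), 0], [np.float64(0.0185), np.float64(0.0136), 0]]
```

{"method": "drive_tool", "body": {
  "claw": [0.024,0.024,0.024,0.024,0.024,0.024,0.024,0.024,0.024,0.024],
  "linear": [
    [0.0008,0.0019,0],
    [0.0025,0.0036,0],
    [0.0043,0.0052,0],
    [0.0061,0.0067,0],
    [0.008,0.0081,0],
    [0.01,0.0094,0],
    [0.012,0.0106,0],
    [0.0141,0.0117,0],
    [0.0163,0.0127,0],
    [0.0185,0.0136,0]
  ],
  "angular": [
    [0,0,-3],
    [0,0,-6],
    [0,0,-9],
    [0,0,-12],
    [0,0,-15],
    [0,0,-18],
    [0,0,-21],
    [0,0,-24],
    [0,0,-27],
    [0,0,-30]
  ]
}}

```text
t: 15.12
tool_pos: [0.536, -0.1405, 0.0668]
orientation: [0.574, 0.819, -0.001, 0.001]
force: [0.3, -0.0, -0.0]
opening: 0.283
```

```bash
python3 arc.py .551 -.183 .0453 110 -4.5 10;python3 look.py w8
```

```text
pos [ 0.536  -0.1405  0.0668] yaw 19.90875538851109 F [ 0.2971 -0.0058 -0.0209] op 0.282914721206168 t 15.125 ang 109.43896433311055
[[np.float64(0.0029), np.float64(0.0012), 0], [np.float64(0.0063), np.float64(0.002), 0], [np.float64(0.0099), np.float64(0.0025), 0], [np.float64(0.0134), np.float64(0.0028), 0], [np.float64(0.017), np.float64(0.0028), 0], [np.float64(0.0205), np.float64(0.0025), 0], [np.float64(0.024), np.float64(0.0019), 0], [np.float64(0.0275), np.float64(0.0011), 0], [np.float64(0.0309), np.float64(-0.0), 0], [np.float64(0.0341), np.float64(-0.0014), 0]]
t 15.125 pos [ 0.536  -0.1405  0.0668] jaw yaw 19.90875538851109 z [-0.0002 -0.0025 -1.    ] F [ 0.2971 -0.0058 -0.0209] op 0.282914721206168 j6 -0.6454237020729049
```

View pics/w8.png

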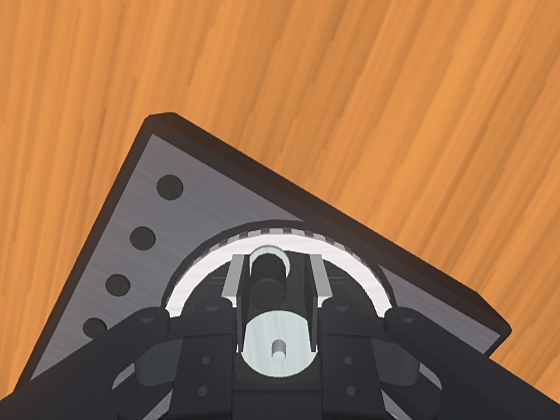

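The knob (267,275) follows against the left pad with about 0.3 N, so this platter also runs free. I'll continue past a quarter turn.

{"method": "drive_tool", "body": {
  "claw": [0.024,0.024,0.024,0.024,0.024,0.024,0.024,0.024,0.024,0.024],
  "linear": [
    [0.0029,0.0012,0],
    [0.0063,0.002,0],
    [0.0099,0.0025,0],
    [0.0134,0.0028,0],
    [0.017,0.0028,0],
    [0.0205,0.0025,0],
    [0.024,0.0019,0],
    [0.0275,0.0011,0],
    [0.0309,0,0],
    [0.0341,-0.0014,0]
  ],
  "angular": [
    [0,0,-4.5],
    [0,0,-9],
    [0,0,-13.5],
    [0,0,-18],
    [0,0,-22.5],
    [0,0,-27],
    [0,0,-31.5],
    [0,0,-36],
    [0,0,-40.5],
    [0,0,-45]
  ]
}}

```text
t: 16.42
tool_pos: [0.5708, -0.142, 0.0674]
orientation: [0.845, 0.535, -0.001, 0.001]
force: [0.1, -1.2, -0.0]
opening: 0.284
```

```bash
python3 arc.py .551 -.183 .0453 65 -4.5 10
```

```text
pos [ 0.5708 -0.142   0.0674] yaw -25.274309849132546 F [ 0.0748 -1.1658 -0.0372] op 0.2838654584855001 t 16.425 ang 64.23297934430644
[[np.float64(0.0025), np.float64(-0.0016), 0], [np.float64(0.0055), np.float64(-0.0034), 0], [np.float64(0.0084), np.float64(-0.0055), 0], [np.float64(0.0111), np.float64(-0.0079), 0], [np.float64(0.0136), np.float64(-0.0104), 0], [np.float64(0.0159), np.float64(-0.0131), 0], [np.float64(0.018), np.float64(-0.016), 0], [np.float64(0.0198), np.float64(-0.019), 0], [np.float64(0.0214), np.float64(-0.0222), 0], [np.float64(0.0228), np.float64(-0.0255), 0]]
```

{"method": "drive_tool", "body": {
  "claw": [0.024,0.024,0.024,0.024,0.024,0.024,0.024,0.024,0.024,0.024],
  "linear": [
    [0.0025,-0.0016,0],
    [0.0055,-0.0034,0],
    [0.0084,-0.0055,0],
    [0.0111,-0.0079,0],
    [0.0136,-0.0104,0],
    [0.0159,-0.0131,0],
    [0.018,-0.016,0],
    [0.019,-0.0175,0],
    [0.0195,-0.0183,0],
    [0.0198,-0.019,0]
  ],
  "angular": [
    [0,0,-4.5],
    [0,0,-9],
    [0,0,-13.5],
    [0,0,-18],
    [0,0,-22.5],
    [0,0,-27],
    [0,0,-31.5],
    [0,0,-33.5],
    [0,0,-35],
    [0,0,-36]
  ]
}}

```text
t: 17.68
tool_pos: [0.5906, -0.161, 0.0675]
orientation: [0.969, 0.248, -0.001, 0.0]
force: [-0.1, 0.7, 0.3]
opening: 0.28
```

```bash
python3 arc.py .551 -.183 .0453 65 -4.5 1
```

```text
pos [ 0.5906 -0.161   0.0675] yaw -61.298314347196644 F [-0.055   0.6659  0.2821] op 0.2803625389286326 t 17.675 ang 29.03780003062435
[[np.float64(-0.0173), np.float64(0.0174), 0]]
```

{"method": "drive_tool", "body": {
  "claw": [0.024,0.024,0.024,0.04,0.04,0.04,0.04,0.04,0.04,0.04],
  "linear": [
    [0.0003,-0.0005,0.005],
    [0.0003,-0.0005,0.025],
    [0.0003,-0.0005,0.05],
    [-0.01,-0.03,0.05],
    [-0.025,-0.065,0.05],
    [-0.04,-0.1,0.05],
    [-0.052,-0.124,0.05],
    [-0.052,-0.124,0.04],
    [-0.052,-0.124,0.035],
    [-0.052,-0.124,0.035]
  ],
  "angular": [
    [0,0,0],
    [0,0,0],
    [0,0,0],
    [0,0,10],
    [0,0,20],
    [0,0,30],
    [0,0,40],
    [0,0,50],
    [0,0,50],
    [0,0,50]
  ]
}}

```text
t: 18.92
tool_pos: [0.5387, -0.2847, 0.1028]
orientation: [0.774, 0.633, -0.001, 0.001]
force: [1.0, -0.9, 0.6]
opening: 0.469
```

```bash
python3 look.py w9
```

```text
t 18.925 pos [ 0.5387 -0.2847  0.1028] jaw yaw -11.436749687985664 z [-0.0003 -0.0021 -1.    ] F [ 1.0369 -0.8609  0.5651] op 0.46878301292875457 j6 -0.32514420604998845
```

View pics/w9.png

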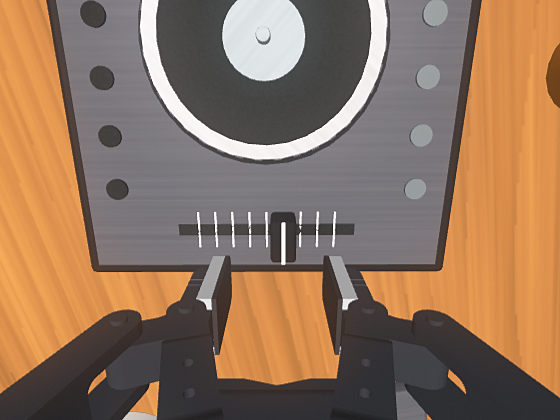

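The cap (283,240) sits 6 px (about 3 mm) beyond the pad centre, which is well inside the jaws. I'll descend and slide it to the far end.

{"method": "drive_tool", "body": {
  "claw": [0.04,0.04,0.04,0.026,0.026,0.026,0.026,0.026,0.026,0.026],
  "linear": [
    [0.0025,-0.0015,-0.02],
    [0.0025,-0.0015,-0.037],
    [0.0025,-0.0015,-0.0475],
    [0.0025,-0.0015,-0.0475],
    [0.0025,-0.0015,-0.0475],
    [0.0075,-0.0025,-0.0475],
    [0.0125,-0.0035,-0.0475],
    [0.0175,-0.0045,-0.0475],
    [0.0225,-0.0055,-0.0475],
    [0.0265,-0.0065,-0.0475]
  ],
  "angular": [
    [0,0,0],
    [0,0,0],
    [0,0,0],
    [0,0,0],
    [0,0,0],
    [0,0,0],
    [0,0,0],
    [0,0,0],
    [0,0,0],
    [0,0,0]
  ]
}}

```text
t: 20.23
tool_pos: [0.5657, -0.2912, 0.0555]
orientation: [0.774, 0.633, -0.001, 0.001]
force: [-1.9, 0.7, 0.7]
opening: 0.304
```

{"method": "drive_tool", "body": {
  "claw": [0.026,0.026,0.026,0.026,0.026],
  "linear": [
    [0.002,-0.0004,0],
    [0.004,-0.0008,0],
    [0.006,-0.0012,0],
    [0.007,-0.0014,0],
    [0.007,-0.0014,0]
  ],
  "angular": [
    [0,0,0],
    [0,0,0],
    [0,0,0],
    [0,0,0],
    [0,0,0]
  ]
}}

```text
t: 20.85
tool_pos: [0.5729, -0.2926, 0.0554]
orientation: [0.774, 0.633, -0.001, 0.001]
force: [-0.3, 0.6, 0.6]
opening: 0.304
```

{"method": "drive_tool", "body": {
  "claw": [0.026,0.026],
  "linear": [
    [0.001,-0.0002,0],
    [0.001,-0.0002,0]
  ],
  "angular": [
    [0,0,0],
    [0,0,0]
  ]
}}

```text
t: 21.1
tool_pos: [0.5739, -0.2928, 0.0554]
orientation: [0.774, 0.633, -0.001, 0.001]
force: [-0.5, 0.0, 1.5]
opening: 0.304
```

{"method": "drive_tool", "body": {
  "claw": [0.026,0.026],
  "linear": [
    [0.001,-0.0002,0],
    [0.001,-0.0002,0]
  ],
  "angular": [
    [0,0,0],
    [0,0,0]
  ]
}}

```text
t: 21.35
tool_pos: [0.575, -0.293, 0.0554]
orientation: [0.774, 0.633, -0.001, 0.001]
force: [-1.5, 0.3, 0.8]
opening: 0.307
```

{"method": "drive_tool", "body": {
  "claw": [0.026,0.026],
  "linear": [
    [0.0007,-0.0002,0],
    [0.0007,-0.0002,0]
  ],
  "angular": [
    [0,0,0],
    [0,0,0]
  ]
}}

```text
t: 21.6
tool_pos: [0.5758, -0.2932, 0.0554]
orientation: [0.774, 0.633, -0.001, 0.001]
force: [-0.7, -0.2, 1.0]
opening: 0.303
```

{"method": "drive_tool", "body": {
  "claw": [0.026,0.026],
  "linear": [
    [0.0007,-0.0002,0],
    [0.0007,-0.0002,0]
  ],
  "angular": [
    [0,0,0],
    [0,0,0]
  ]
}}

```text
t: 21.85
tool_pos: [0.5765, -0.2933, 0.0554]
orientation: [0.774, 0.633, -0.0, 0.001]
force: [-0.1, 0.2, 0.4]
opening: 0.305
```

{"method": "drive_tool", "body": {
  "claw": [0.026,0.026],
  "linear": [
    [0.0007,-0.0002,0],
    [0.0007,-0.0002,0]
  ],
  "angular": [
    [0,0,0],
    [0,0,0]
  ]
}}

```text
t: 22.1
tool_pos: [0.5773, -0.2935, 0.0554]
orientation: [0.774, 0.633, -0.0, 0.001]
force: [-0.6, 0.7, 0.1]
opening: 0.304
```

{"method": "drive_tool", "body": {
  "claw": [0.026,0.026],
  "linear": [
    [0.0007,-0.0002,0],
    [0.0007,-0.0002,0]
  ],
  "angular": [
    [0,0,0],
    [0,0,0]
  ]
}}

```text
t: 22.35
tool_pos: [0.5776, -0.2936, 0.0553]
orientation: [0.774, 0.633, -0.001, 0.001]
force: [-3.4, 0.8, 2.1]
opening: 0.305
```

{"method": "drive_tool", "body": {
  "claw": [0.026,0.026],
  "linear": [
    [0.0007,-0.0002,0],
    [0.0007,-0.0002,0]
  ],
  "angular": [
    [0,0,0],
    [0,0,0]
  ]
}}

```text
t: 22.6
tool_pos: [0.5776, -0.2936, 0.0552]
orientation: [0.774, 0.633, -0.001, -0.0]
force: [-4.7, 1.9, 3.4]
opening: 0.306
```

The B fader is at its stop (about 5 N). Now I'll back off, lift clear, and take a final look at both decks.

{"method": "drive_tool", "body": {
  "claw": [0.03,0.036,0.036,0.036,0.036,0.036,0.036,0.036,0.036],
  "linear": [
    [-0.004,0.001,0],
    [-0.004,0.001,0.03],
    [-0.006,0.001,0.08],
    [-0.03,0.04,0.13],
    [-0.06,0.09,0.15],
    [-0.09,0.15,0.15],
    [-0.12,0.21,0.15],
    [-0.14,0.26,0.15],
    [-0.14,0.26,0.15]
  ],
  "angular": [
    [0,0,0],
    [0,0,0],
    [0,0,0],
    [0,0,0],
    [0,0,0],
    [0,0,0],
    [0,0,0],
    [0,0,0],
    [0,0,0]
  ]
}}

```text
t: 23.72
tool_pos: [0.4367, -0.0307, 0.2054]
orientation: [0.772, 0.635, 0.0, 0.0]
force: [0.6, -0.9, -0.5]
opening: 0.424
```

Run:
```python
from bench import bot
import cv2,numpy as np
a=bot.capture("scene")["img"];b=bot.capture("side")["img"]
cv2.imwrite("pics/scene9.png",a);cv2.imwrite("pics/side9.png",b)
def crop(i,x,y,w,h): return cv2.resize(i[y:y+h,x:x+w],(400,300),interpolation=cv2.INTER_CUBIC)
o=np.vstack([np.hstack([crop(a,305,200,120,90),crop(b,225,235,112,84)]),np.hstack([crop(a,180,130,120,90),crop(b,236,175,92,69)])])
cv2.imwrite("pics/c9.png",o)
a0=cv2.imread("pics/side0.png")
# deck edge shift check by template match between before/after side views (platter/label region & deck front edge)
for n,i0,i1,(x,y,w,h) in [("L side",a0,b,(236,290,90,18)),("R side",a0,b,(245,195,66,18)),("L scene",cv2.imread("pics/scene0.png"),a,(310,265,75,42))]:
    r=cv2.matchTemplate(i1[y-5:y+h+5,x-5:x+w+5],i0[y:y+h,x:x+w],cv2.TM_CCOEFF_NORMED);m=cv2.minMaxLoc(r);print(n,np.array(m[3])-5,m[1])
s=bot.observe();print(s["t"],s["tool_pos"],s["force"])
```

```text
L side [0 0] 0.9958571195602417
R side [0 0] 0.9717296361923218
L scene [0 0] 0.9991181492805481
23.825 [ 0.4382643  -0.03310845  0.20581866] [-0.0481648  -1.0043865   0.18891533]
```

View pics/c9.png

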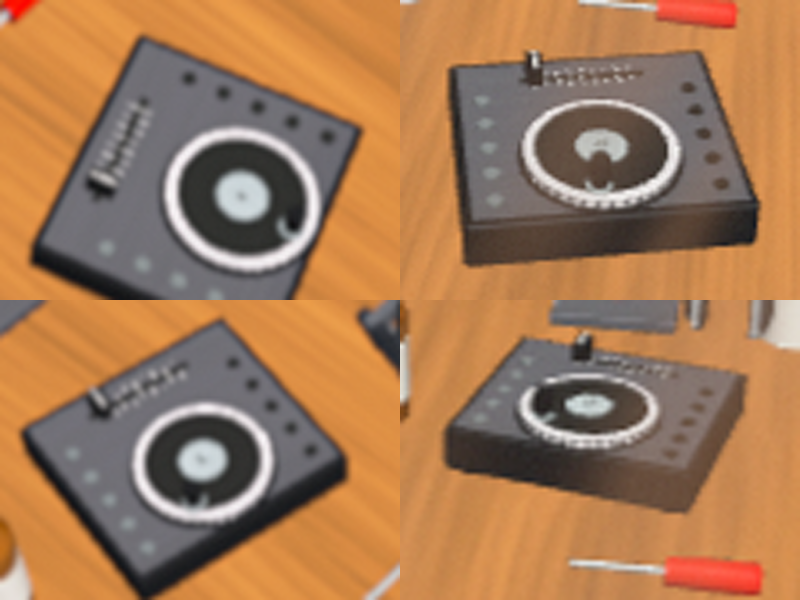

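Both caps are at the far ends of their slots, both knobs are well round from where they started, and neither deck has moved in the images. Handing in.

```bash
python3 -c "
from bench import bot
print(bot.job_done())"
```

```text
the job is handed in; nothing more can be done
None
```

I turned both platters clockwise by their knobs, about 105–110° each, and never turned them back. Both run free: the force at the knob stayed around 0.3 N, with noise up to about 1.2 N, against the 5–7 N a binding platter would give. I then slid each deck's fader to the far end.

- **Faders:** each cap was pushed gently until it met its stop, where the force rose to about 5 N from the 1–2 N it takes to slide. The final pictures show both caps at the far ends of their slots.
- **Decks:** template matching between the first and last images showed no shift of either deck. The right deck was checked in the side view only, because the arm hid it in the first scene view.
- **Other things:** I kept clear of them. I did not check each one's position separately.
- **Finish:** the job was handed in at about 24 s with the arm raised clear of everything. No check failed or disagreed.

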